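# Put the pressing weights on their own paper cuttings

### The job

Four freshly pasted paper cuttings are being pressed, but every weight has been put on the wrong one. Swap the weights round until each cutting has the weight of its own shape and size on it (large round, small round, square, long bar on the long strip), standing flat in the middle of the cutting and turned in line with it; the empty cutting mat is free for putting a weight aside meanwhile. Set the weights down gently, without dropping them, and leave the glass jar standing where it is.

Things in the scene. Friction and masses are not known exactly. Their poses are not given: they have to be found in the camera images.
- weight_big_round: Steel pressing weight with a dark wooden grip on top, about 0.6 kg. Loose; origin: centre of its underside, z up. Large round one: base 84 mm diameter, 16 mm high; thin stem; upright cylindrical grip 26 mm in diameter from 28 to 52 mm above the underside (52 mm is the top).
- weight_small_round: Steel pressing weight with a dark wooden grip on top, about 0.36 kg. Loose; origin: centre of its underside, z up. Small round one: base 50 mm diameter, 26 mm high; thin stem; upright cylindrical grip 26 mm in diameter from 38 to 62 mm above the underside (62 mm is the top).
- weight_square: Steel pressing weight with a dark wooden grip on top, about 0.5 kg. Loose; origin: centre of its underside, z up. Square one: base 60 x 60 mm, 18 mm high; thin stem; cube grip 24 mm wide, its sides parallel to the base's, from 30 to 54 mm above the underside. x and y run along the sides.
- weight_bar: Steel pressing weight with a dark wooden grip on top, about 0.6 kg. Loose; origin: centre of its underside, z up. Long bar: base 150 mm (along its y) by 36 mm (x), 16 mm high; bridge grip over the middle, 70 mm long (y) and 18 mm wide (x), from 28 to 52 mm above the underside, on two short posts.
- mount_big_round: White mounting board, 3 mm thick, taped down (fixed), with a red paper cutting pasted on its middle; origin: centre of its underside. Large round: board 140 mm in diameter, round cutting 98 mm in diameter.
- mount_small_round: White mounting board, 3 mm thick, taped down (fixed), with a red paper cutting pasted on its middle; origin: centre of its underside. Small round: board 92 mm in diameter, round cutting 62 mm in diameter.
- mount_square: White mounting board, 3 mm thick, taped down (fixed), with a red paper cutting pasted on its middle; origin: centre of its underside. Square: board 116 x 116 mm, square cutting 72 x 72 mm, sides along x and y.
- mount_strip: White mounting board, 3 mm thick, taped down (fixed), with a red paper cutting pasted on its middle; origin: centre of its underside. Long: board 180 mm (along its y) by 72 mm (x), border-strip cutting 162 x 48 mm, long side along y.
- cutting_mat: Small dark green cutting mat with a pale grid, 150 mm (along its y) by 110 mm (x), 3 mm thick, fixed, empty at the start: room for any one weight. Origin: centre of its underside.
- jar: Small glass jar with a brass screw lid, 36 mm in diameter, 60 mm high, standing loose near or among the cuttings; origin: centre of its underside. A bystander. About as near stand other small things up to 75 mm high (glue stick, thread spool, loose lid) and, on a sixth place like those of the boards, a roll of clear tape 96 mm wide and 45 mm high.

How it is judged:
By the outcome, as a careful person would: the job done as asked, in the order asked, and still so for the second after the job is handed in, with the robot touching nothing.
It also fails if it takes over 128 s, if anything falls off the work surface, if the arm or the gripper's body presses on something with over 40 N, if the wrist force passes 120 N, or if a joint passes its speed limit or range.

### The arm

A 6-joint arm with a two-finger parallel gripper is mounted at the origin on the work surface. World frame = base frame: x ahead of the robot, y to its left, z up, the work surface at z = 0. Lengths are in m, angles in rad, forces in N, time in s.
With the tool pointing down it reaches from about 0.225 to 0.875 m from the base axis. Payload 3.4 kg.
Tool frame: the origin (TCP) lies at the very end of the fingers, on their centre line; the grasp point (between the pads) lies 19 mm behind it; z points along the fingers, y is the direction in which the jaws open and shut (so a half turn about z gives the same grasp; the last joint's range is limited). The gripper opens to 85 mm and grips with 20 to 120 N. Pads are 22 mm wide; open, the fingers measure 114 mm over their backs; the gripper's body (76 mm by 85 mm) begins 54 mm behind the grasp point. The pads swing forward as they close: fully open they stand 13 mm farther back than shut.
Start: joints at [-1.411, 0.276, 1.505, -0, 1.361, -0.121], TCP at [0.159, -0.553, 0.231] pointing down, gripper open.
Joint ranges: [-2.89, 2.89], [-0.75, 2.08], [0.22, 2.7], [-1.18, 4.32], [0.11, 2.71], [-2.7, 2.7]. Speed limits (rad/s): [2.57, 2.57, 3.14, 3.14, 3.14, 3.14].

### API

Orientations are given as a unit quaternion [w, x, y, z].
In Python, from rig import get_state, get_image, calibration, sign_off gives the robot as it stands. The module is installed in compiled form; this text tells all that it offers.
- The arm moves only by the tool drive_tool, never from a script. Its argument "targets" is one flat list of numbers, 7 for each row, row after row: the turn, a rotation vector about the tool's x, y, z in degrees, then the shift along the tool's x, y, z in mm, then the opening, from 0 (shut) to 1 (fully open). In form: [wx, wy, wz, tx, ty, tz, fingers, wx, wy, wz, tx, ty, tz, fingers, ...]. A call has 1 to 12 rows; each row shifts and turns the commanded pose from where the row before left it, along the tool's axes as they then stand; what a row does not reach is not made up. A row lasts 1/8 s, in which the tool goes at most 62.5 mm and 10.7 degrees, less where a joint would pass 70% of its speed; a pose out of reach is approached as far as the arm can. A call is refused whole if a number of a shift passes 62.5 or a number of a turn 10.7, either way. A call with a gripper value outside its range is refused whole. The fingers move at their own pace and stop on an object; "grip_force" is the grip in N (left out, the last holds). Time passes only in rows, so rows that do not move let the fingers close. It gives the time, the measured TCP pose, the force and the opening at its end, in the units of the state.
- get_state(): the state, without advancing time (a new reading comes with each control period).
- get_image(name): name is "side" or "top"; returns the picture (400x640x3 uint8, red, green, blue); there is no depth.
- calibration(name): a dict with "mtx" (3x3 intrinsics, pixels), "distortion" ([k1, k2, p1, p2, k3] as OpenCV has them; the pictures are not rectified), "world_to_cam" (4x4, takes a point from world to camera coordinates). Camera axes: x right, y down, z forward; pixel columns grow to the right and rows downward; lengths in m; the calibration is good to about 2 mm. A picture is of the moment at which its call begins. calibration takes no time and is no camera call.
- sign_off(): hands the job in, once; it reports no verdict.
The state is a dict: "clock": time; "qpos": joint angles; "qd": joint speeds; "effort": joint torques, N m; "position": TCP position; "ee_rot": TCP orientation; "contact_force": force on the tool from outside, world axes, zero at the start; "moment": the same for the moment, N m; "width": finger opening in m.
Only numpy, scipy, OpenCV 4.12 (cv2) and the standard library are available. Lean on these libraries where they do the work, as an engineer would, in place of code of your own. Each camera call takes 0.05 s, during which the arm holds its last target.

## Working session

There is one attempt and no reset: what is moved stays moved. The work goes in short steps, Python scripts to look and compute and a tool call to move; the robot and the scene stay as the last step left them, time stands still between calls to the robot, and variables do not carry over. Pictures are saved under pics/ and viewed, and the job is handed in when it is done.

Besides the shell and the picture viewer there is one more tool, called after ">>>" by a JSON object that holds its "method" and its "body", one argument or row to a line. drive_tool: Moves the arm, as the interface text tells. Its arguments: {"type":"object","properties":{"targets":{"type":"array"},"grip_force":{"type":"number"}},"required":["targets"]}

```bash
mkdir -p pics
python3 - <<'E'
from rig import *
import cv2
s=get_state()
for k,v in s.items(): print(k,v)
for n in("top","side"):
    im=get_image(n); cv2.imwrite(f"pics/{n}0.png",im[:,:,::-1]); c=calibration(n); print(c)
E
```

```text
clock 0.0
qpos [-1.41101365e+00  2.76585073e-01  1.50612157e+00 -3.28791896e-05
  1.36069900e+00 -1.20985656e-01]
qd [ 2.11300877e-03 -2.91266056e-04  8.18183507e-04 -4.48744641e-04
 -4.63121096e-05  1.75479615e-03]
effort [ 1.84603428e-03 -4.16767430e+01 -2.45798564e+01  1.11042605e-04
  1.09550427e-02 -1.41862492e-05]
position [ 0.15923633 -0.55196516  0.23044998]
ee_rot [-9.06013734e-04  9.90161426e-01  1.39926865e-01 -3.36555312e-05]
contact_force [-0.58108159 -0.21396964  0.07930569]
moment [ 0.00704087 -0.00180635  0.0012488 ]
width 0.08554213587083027
{'mtx': array([[405.68450341,   0.        , 312.59397243],
       [  0.        , 405.68450341, 203.43672551],
       [  0.        ,   0.        ,   1.        ]]), 'distortion': array([-0.07959232,  0.        ,  0.        ,  0.        ,  0.        ]), 'world_to_cam': array([[-0.01350409, -0.99986899, -0.00892441,  0.00415859],
       [-0.98245234,  0.01492827, -0.18591544,  0.61238463],
       [ 0.18602431,  0.00625719, -0.98252522,  0.82791566],
       [ 0.        ,  0.        ,  0.        ,  1.        ]])}
{'mtx': array([[422.36819608,   0.        , 312.28236462],
       [  0.        , 422.36819608, 200.36048282],
       [  0.        ,   0.        ,   1.        ]]), 'distortion': array([-0.07405689,  0.        ,  0.        ,  0.        ,  0.        ]), 'world_to_cam': array([[-0.90609488, -0.42306793, -0.0023676 ,  0.56585963],
       [-0.31970213,  0.68835766, -0.65111772,  0.23067017],
       [ 0.27709678, -0.58921751, -0.75897306,  0.82364939],
       [ 0.        ,  0.        ,  0.        ,  1.        ]])}
```

View pics/top0.png

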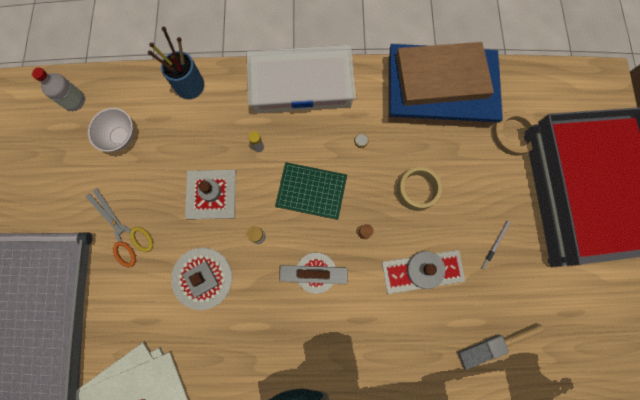

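View pics/side0.png

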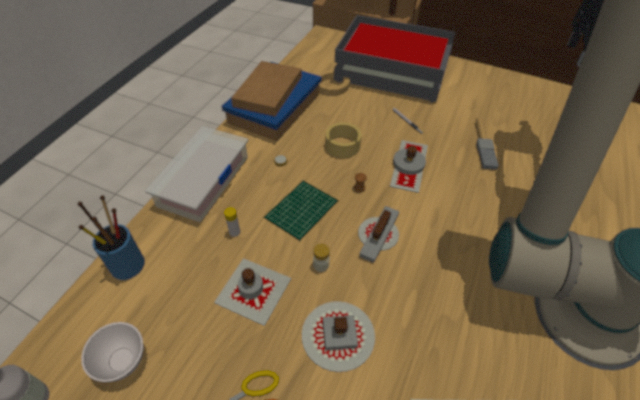

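```bash
cat > h.py <<'E'
import numpy as np,cv2
from rig import *
C={n:calibration(n) for n in("top","side")}
def px2w(n,px,z):
    c=C[n];p=cv2.undistortPoints(np.array(px,float).reshape(-1,1,2),c["mtx"],c["distortion"])[:,0]
    T=c["world_to_cam"];R=T[:3,:3];t=T[:3,3];o=-R.T@t
    d=np.c_[p,np.ones(len(p))]@R
    return (o+d*((z-o[2])/d[:,2])[:,None])[:,:2]
def w2px(n,P):
    c=C[n];T=c["world_to_cam"]
    return cv2.projectPoints(np.array(P,float).reshape(-1,3),cv2.Rodrigues(T[:3,:3])[0],T[:3,3],c["mtx"],c["distortion"])[0][:,0]
def crop(im,x0,y0,x1,y1,name,k=4):
    cv2.imwrite(f"pics/{name}.png",cv2.resize(im[y0:y1,x0:x1,::-1],None,fx=k,fy=k,interpolation=cv2.INTER_CUBIC))
E
python3 - <<'E'
from h import *
im=cv2.imread("pics/top0.png")[:,:,::-1]
a=cv2.resize(im[160:315,160:360],None,fx=4,fy=4,interpolation=2)[:600];cv2.imwrite("pics/c1.png",a[:,:,::-1])
a=cv2.resize(im[160:310,350:500],None,fx=4,fy=4,interpolation=2)[:600];cv2.imwrite("pics/c2.png",a[:,:,::-1])
im=cv2.imread("pics/side0.png")[:,:,::-1]
crop(im,200,180,400,330,"c3")
crop(im,330,130,430,270,"c4")
E
```

```text
(no output)
```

View pics/c1.png

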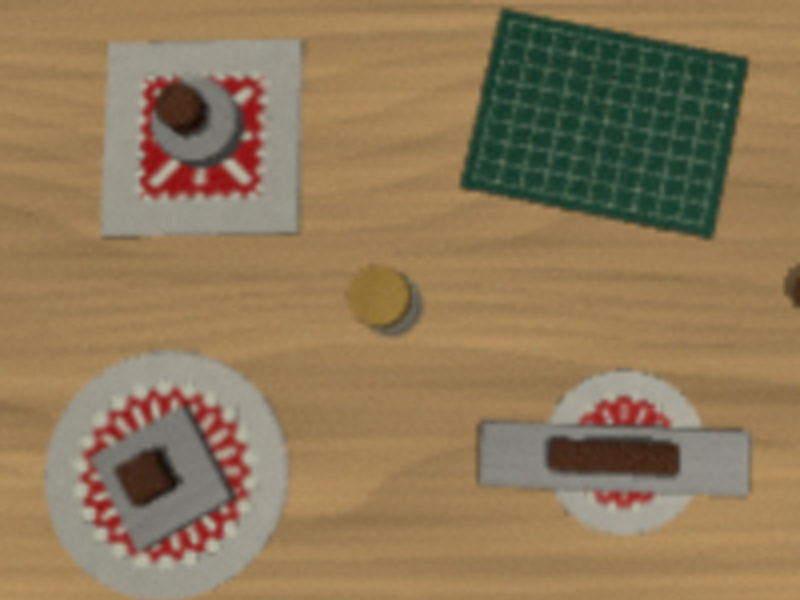

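View pics/c2.png

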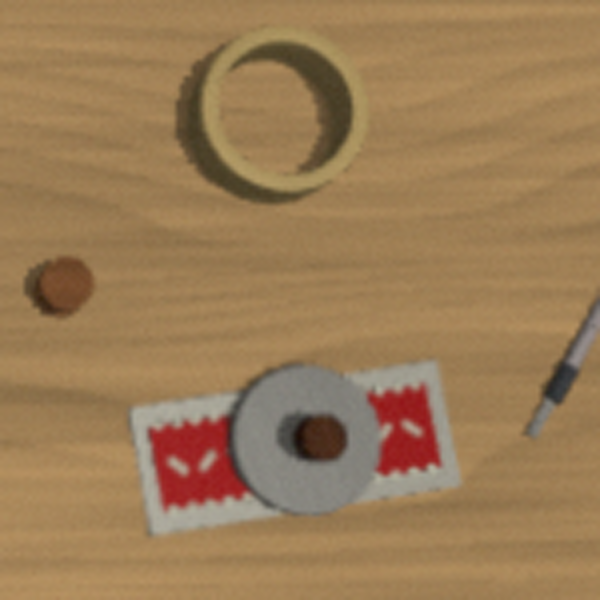

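View pics/c3.png

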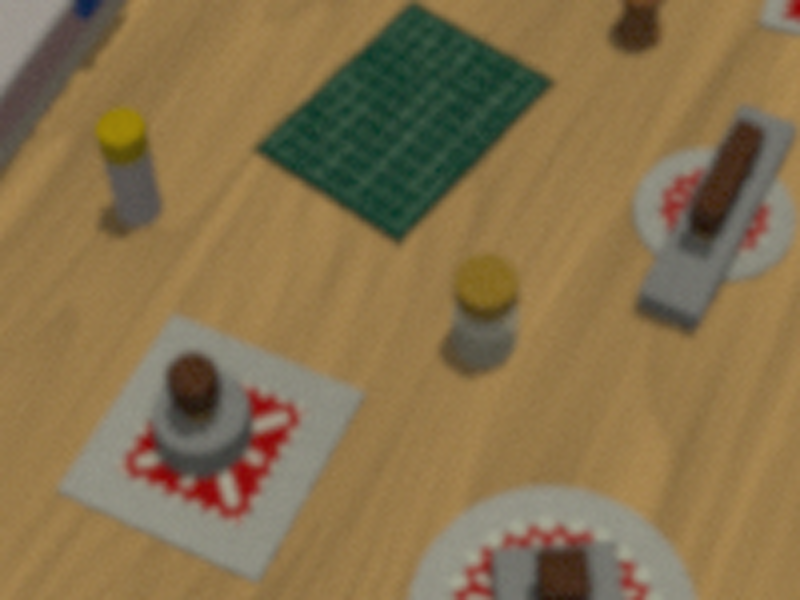

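Run:
```python
from h import *
im=cv2.imread("pics/top0.png")
g=lambda u,v:print((u,v),im[v,u].tolist(),cv2.cvtColor(im,cv2.COLOR_BGR2HSV)[v,u].tolist())
for p in [(190,180),(215,190),(198,288),(182,262),(165+160-160+0,200),(285,275),(340,275),(310,290),(420,280),(440,262),(390,285),(205,187),(313,274),(430,269),(196,279),(260,300),(310,190)]: g(*p)
```

```text
(190, 180) [141, 154, 156] [26, 25, 156]
(215, 190) [116, 122, 125] [20, 18, 125]
(198, 288) [112, 118, 120] [23, 17, 120]
(182, 262) [137, 151, 153] [26, 27, 153]
(165, 200) [82, 123, 156] [17, 121, 156]
(285, 275) [125, 132, 135] [21, 19, 135]
(340, 275) [134, 141, 143] [23, 16, 143]
(310, 290) [145, 156, 161] [21, 25, 161]
(420, 280) [126, 133, 134] [26, 15, 134]
(440, 262) [123, 129, 130] [26, 14, 130]
(390, 285) [93, 101, 159] [4, 106, 159]
(205, 187) [26, 43, 73] [11, 164, 73]
(313, 274) [24, 39, 67] [10, 164, 67]
(430, 269) [27, 44, 73] [11, 161, 73]
(196, 279) [25, 38, 66] [10, 158, 66]
(260, 300) [83, 121, 153] [16, 117, 153]
(310, 190) [66, 84, 52] [73, 97, 84]
```

```bash
cat > det.py <<'E'
from h import *
K=4
def seg(im,roi):
    x0,y0,x1,y1=roi
    a=cv2.resize(im[y0:y1,x0:x1],None,fx=K,fy=K,interpolation=cv2.INTER_CUBIC)
    a=cv2.GaussianBlur(a,(5,5),0)
    return a,cv2.cvtColor(a,cv2.COLOR_RGB2HSV).astype(int)
def unp(cnt,roi): # upscaled px -> full px
    return (cnt.reshape(-1,2)+0.5)/K-0.5+np.array(roi[:2])
def big(m,k=5):
    m=cv2.morphologyEx(m.astype(np.uint8)*255,cv2.MORPH_CLOSE,np.ones((k,k)))
    c,_=cv2.findContours(m,cv2.RETR_EXTERNAL,cv2.CHAIN_APPROX_NONE)
    return max(c,key=cv2.contourArea)
def circ(w):
    A=np.c_[2*w,np.ones(len(w))];s=np.linalg.lstsq(A,(w**2).sum(1),rcond=None)[0]
    return s[:2],np.sqrt(s[2]+s[0]**2+s[1]**2)
def circr(w,r,tol=.003):
    rng=np.random.default_rng(0);best=None
    for _ in range(500):
        i=rng.choice(len(w),3,replace=False)
        try:c,rr=circ(w[i])
        except Exception: continue
        if abs(rr-r)>.006: continue
        n=abs(np.hypot(*(w-c).T)-rr)<tol*.5
        if best is None or n.sum()>best.sum(): best=n
    c,rr=circ(w[best]); return c,rr,best.mean()
def rect(w):
    (c,(a,b),t)=cv2.minAreaRect((w*1000).astype(np.float32)); 
    return np.array(c)/1000,(a,b),t
def nonwood(hsv):
    H,S,V=hsv[...,0],hsv[...,1],hsv[...,2]
    return (S<75)|(((H<8)|(H>172))&(S>75))|(V<85)
def steel(hsv,vmax=143):
    H,S,V=hsv[...,0],hsv[...,1],hsv[...,2]
    return ((S<45)&(V<vmax)&(V>90))|((V<95)&(H>3)&(H<30))
def grip(hsv):
    H,S,V=hsv[...,0],hsv[...,1],hsv[...,2]
    return (V<95)&(S>100)&(H<18)&(H>3)
E
python3 - <<'E'
from det import *
im=cv2.imread("pics/top0.png")[:,:,::-1]
R={"sq":(180,160,245,225),"big":(165,242,240,312),"sm":(270,240,360,305),"strip":(375,240,475,300),"mat":(270,155,355,225)}
for n,r in R.items():
    a,h=seg(im,r); 
    m=nonwood(h) if n!="mat" else (h[...,0]>45)&(h[...,0]<100)&(h[...,1]>60)
    c=big(m); w=px2w("top",unp(c,r),.003)
    if n in("sq","strip","mat"): print("mount",n,rect(w))
    elif n=="big": print("mount",n,circ(w), circr(w,.07))
    else: print("mount",n,circr(w,.046))
    v=a[:,:,::-1].copy();cv2.drawContours(v,[c],-1,(255,0,0),1)
    if n!="mat":
        hs={"sq":.029,"big":.021,"sm":.019,"strip":.019}[n];gt={"sq":.065,"big":.057,"sm":.055,"strip":.055}[n]
        c=big(steel(h),3);w=px2w("top",unp(c,r),hs)
        cv2.drawContours(v,[c],-1,(0,255,0),1)
        if n=="sq":print(" w small",circr(w,.025),circ(w))
        if n=="strip":print(" w big",circr(w,.042),circ(w))
        if n in("big","sm"):print(" w",rect(w))
        c=big(grip(h),3);cv2.drawContours(v,[c],-1,(0,255,255),1)
        w=px2w("top",unp(c,r),gt);print(" grip",rect(w),w.mean(0))
    cv2.imwrite(f"pics/d_{n}.png",v)
vs=[cv2.resize(cv2.imread(f"pics/d_{n}.png"),(390,290)) for n in("sq","big","sm","strip")]
cv2.imwrite("pics/d.png",np.vstack([np.hstack(vs[:2]),np.hstack(vs[2:])]))
E
```

```text
mount sq (array([0.64943585, 0.235974  ]), (117.10273742675781, 117.27684020996094), 0.012693068943917751)
 w small (array([0.65438374, 0.23043472]), np.float64(0.02686389989261087), np.float64(0.6798561151079137)) (array([0.65290396, 0.23187788]), np.float64(0.025770986663174806))
 grip (array([0.65240302, 0.2317506 ]), (28.915266036987305, 22.75857162475586), 53.05434036254883) [0.65237066 0.23227834]
mount big (array([0.45449466, 0.25083474]), np.float64(0.06985634874239478)) (array([0.45449466, 0.25083474]), np.float64(0.06985634874239478), np.float64(1.0))
 w (array([0.45213864, 0.2470742 ]), (62.062530517578125, 62.54501724243164), 28.758485794067383)
 grip (array([0.4524166 , 0.24620233]), (22.910812377929688, 24.914939880371094), 29.65395164489746) [0.45228644 0.2462426 ]
mount sm (array([ 0.46442973, -0.00886419]), np.float64(0.04594115439999567), np.float64(0.5029154518950437))
 w (array([ 0.46041122, -0.00363498]), (148.52650451660156, 37.6739616394043), 87.7994384765625)
 grip (array([ 0.460879  , -0.00355244]), (67.07571411132812, 15.499141693115234), 87.25904846191406) [ 0.46087426 -0.00353325]
mount strip (array([ 0.46589615, -0.2517793 ]), (85.4017562866211, 181.33583068847656), 7.6172566413879395)
 w big (array([ 0.46628488, -0.2538423 ]), np.float64(0.04130085819711139), np.float64(0.8241758241758241)) (array([ 0.4665456 , -0.25334406]), np.float64(0.04165580996823677))
 grip (array([ 0.46658157, -0.25217686]), (25.904356002807617, 21.804622650146484), 86.45547485351562) [ 0.46613177 -0.25253949]
mount mat (array([ 0.65452325, -0.00087164]), (147.97207641601562, 108.46542358398438), 77.36419677734375)
```

View pics/d.png

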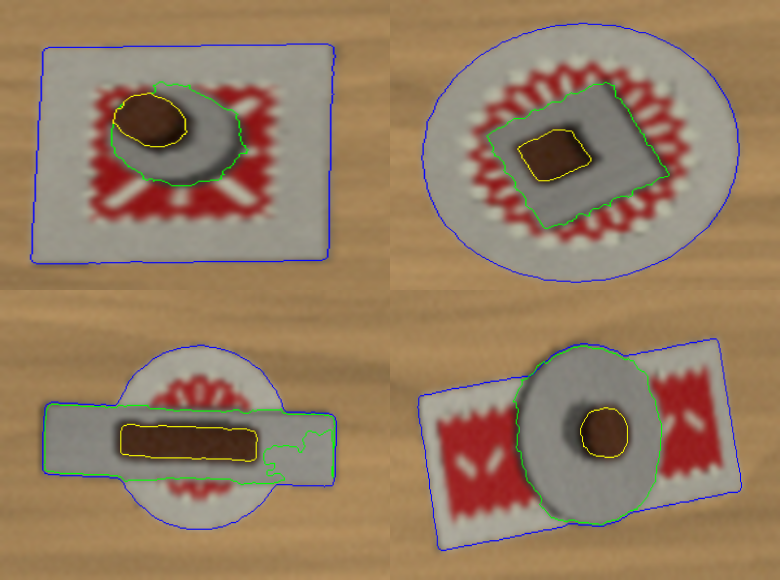

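>>> {"method": "drive_tool", "body": {
  "targets": [0,0,-10.5,0,0,0,0.6,0,0,-10.5,0,0,0,0.6,0,0,-10.5,0,0,0,0.6,0,0,-10.5,0,0,0,0.6,0,0,-10.5,0,0,0,0.6,0,0,-10.5,0,0,0,0.6,0,0,-10.5,0,0,0,0.6,0,0,0,40,40,10,0.6,0,0,0,40,40,10,0.6,0,0,0,40,40,10,0.6,0,0,0,40,40,10,0.6,0,0,0,0,0,0,0.6],
  "grip_force": 40
}}

```text
clock: 1.6
position: [0.3221, -0.3898, 0.1902]
ee_rot: [-0.001, 0.708, 0.706, 0.001]
contact_force: [-0.3, -0.8, -0.8]
width: 0.0513
```

```bash
cat > g.py <<'E'
import sys
from h import *
from scipy.spatial.transform import Rotation as Ro
# usage: g.py x y z yaw : remaining rotation (deg, tool z) and shift in tool axes AFTER that turn
s=get_state();q=s["ee_rot"];R=Ro.from_quat([q[1],q[2],q[3],q[0]]).as_matrix()
x,y,z,yaw=map(float,sys.argv[1:5]);yaw0=np.degrees(np.arctan2(R[1,0],R[0,0]))
a=np.radians(yaw);T=np.array([[np.cos(a),np.sin(a),0],[np.sin(a),-np.cos(a),0],[0,0,-1]])
rv=np.degrees(Ro.from_matrix(R.T@T).as_rotvec())
print("t",s["clock"],"pos",s["position"].round(4),"yaw",yaw0.round(2),"w",round(s["width"],4),"F",s["contact_force"].round(1),"q",s["qpos"].round(2))
print("turn",rv.round(2),"shift(mm)",(T.T@(np.array([x,y,z])-s["position"])*1000).round(1))
E
python3 g.py .4663 -.253 .12 90
```

```text
t 1.6 pos [ 0.3221 -0.3898  0.1902] yaw 89.89 w 0.0513 F [-0.3 -0.8 -0.8] q [-1.02  0.2   1.71  0.    1.23 -1.02]
turn [-0.04 -0.2  -0.11] shift(mm) [136.8 144.2  70.2]
```

>>> {"method": "drive_tool", "body": {
  "targets": [0,0,0,34,36,15,0.6,0,0,0,34,36,15,0.6,0,0,0,34,36,15,0.6,0,0,0,34.8,36.2,15,0.6,0,0,0,0,0,30,0.6,0,0,0,0,0,10,0.6,0,0,0,0,0,0,0.6]
}}

```text
clock: 2.48
position: [0.4649, -0.2586, 0.0909]
ee_rot: [-0.001, 0.71, 0.704, -0.0]
contact_force: [-0.2, 0.4, -0.4]
width: 0.0513
```

```bash
python3 g.py .4663 -.253 .024 90
python3 - <<'E'
from h import *
im=get_image("side");crop(im,330,80,480,200,"s1",5)
im=get_image("top");crop(im,360,200,500,320,"t1",5)
E
```

```text
t 2.475 pos [ 0.4649 -0.2586  0.0909] yaw 89.52 w 0.0513 F [-0.2  0.4 -0.4] q [-0.64  0.33  1.81 -0.    1.01 -0.63]
turn [-0.08 -0.03 -0.48] shift(mm) [ 5.6  1.4 66.9]
```

View pics/s1.png

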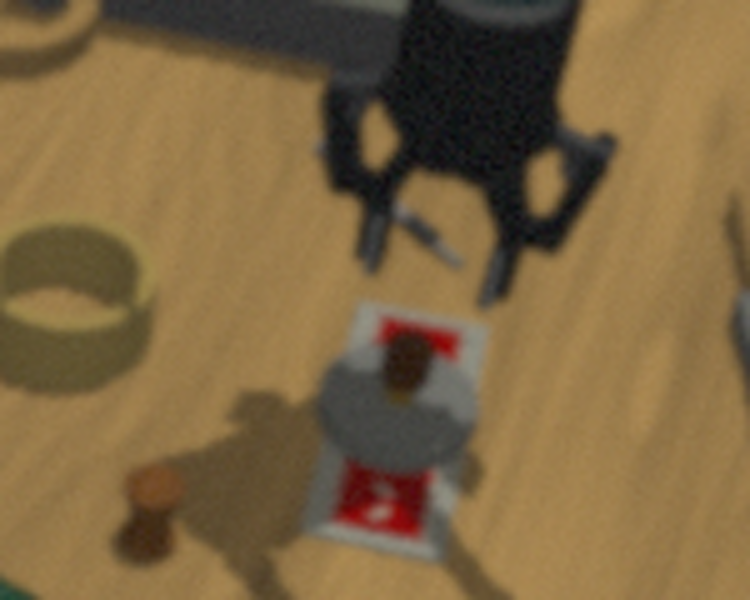

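>>> {"method": "drive_tool", "body": {
  "targets": [0,0,-0.4,5,1.4,20,0.6,0,0,0,0,0,8,0.6,0,0,0,0,0,0,0.6,0,0,0,0,0,0,0.6]
}}

```text
clock: 3.08
position: [0.4675, -0.2536, 0.064]
ee_rot: [0.001, 0.707, 0.707, 0.0]
contact_force: [-0.3, 0.0, 0.7]
width: 0.0511
```

```bash
python3 g.py .4663 -.253 .024 90
```

```text
t 3.075 pos [ 0.4675 -0.2536  0.064 ] yaw 89.97 w 0.0511 F [-0.3  0.   0.7] q [-0.63  0.36  1.84 -0.    0.94 -0.63]
turn [ 0.07  0.06 -0.03] shift(mm) [ 0.6 -1.2 40. ]
```

Descend to z ≈ 24 mm, close.

>>> {"method": "drive_tool", "body": {
  "targets": [0,0,0,0.6,-1.2,20,0.6,0,0,0,0,0,15,0.6,0,0,0,0,0,5,0.6,0,0,0,0,0,0,0.6,0,0,0,0,0,0,0.3,0,0,0,0,0,0,0.2,0,0,0,0,0,0,0,0,0,0,0,0,0,0,0,0,0,0,0,0,0]
}}

```text
clock: 4.2
position: [0.4668, -0.2527, 0.024]
ee_rot: [0.001, 0.707, 0.707, 0.0]
contact_force: [2.7, 0.6, 5.8]
width: 0.0249
```

```bash
python3 g.py .4663 -.253 .024 90
```

```text
t 4.2 pos [ 0.4668 -0.2527  0.024 ] yaw 89.98 w 0.0249 F [2.7 0.6 5.8] q [-0.63  0.41  1.89  0.    0.84 -0.63]
turn [ 0.11  0.06 -0.02] shift(mm) [-0.3 -0.5  0. ]
```

>>> {"method": "drive_tool", "body": {
  "targets": [0,0,0,0,0,-10,0,0,0,0,0,0,-30,0,0,0,0,0,0,-40,0,0,0,0,0,0,-30,0,0,0,0,36,27,0,0,0,0,0,36,27,0,0,0,0,0,36,27,0,0,0,0,0,36,27,0,0,0,0,0,36,27,0,0,0,0,0,36,27,0,0,0,0,0,36,27,0,0,0,0,0,0,0,0,0]
}}

```text
clock: 5.7
position: [0.6552, 0.0027, 0.1313]
ee_rot: [-0.002, 0.706, 0.708, -0.001]
contact_force: [-0.1, -0.6, -6.1]
width: 0.0249
```

```bash
python3 g.py .6545 -.001 .024 90;python3 - <<'E'
from h import *
im=get_image("side");crop(im,230,80,430,230,"s2",4)
im=get_image("top");cv2.imwrite("pics/t2.png",im[:,:,::-1])
E
```

```text
t 5.7 pos [0.6552 0.0027 0.1313] yaw 90.19 w 0.0249 F [-0.1 -0.6 -6.1] q [-0.1   0.46  1.47  0.    1.21 -0.11]
turn [-0.17 -0.09  0.19] shift(mm) [ -3.7  -0.7 107.3]
```

View pics/s2.png

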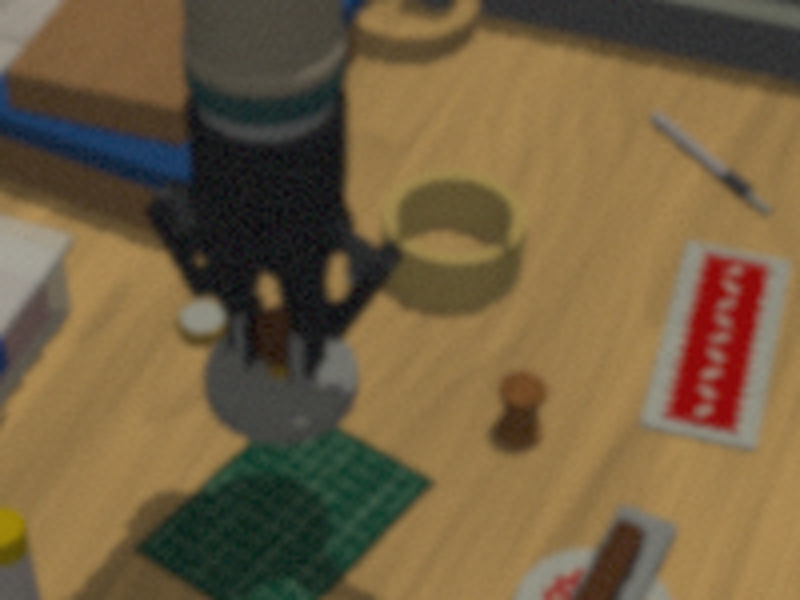

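View pics/t2.png

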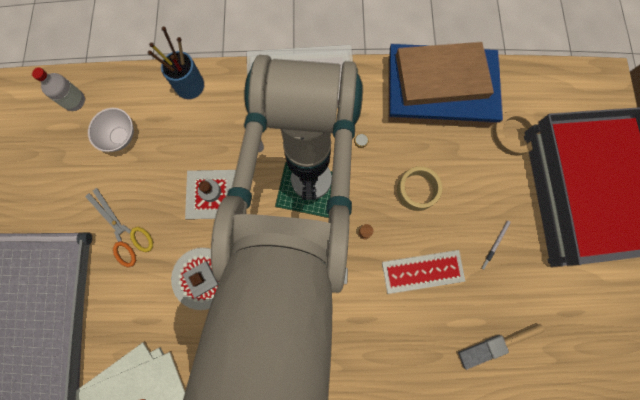

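>>> {"method": "drive_tool", "body": {
  "targets": [0,0,0,-3.7,-0.7,30,0,0,0,0,0,0,35,0,0,0,0,0,0,25,0,0,0,0,0,0,10,0,0,0,0,0,0,3,0,0,0,0,0,0,0,0,0,0,0,0,0,0,0]
}}

```text
clock: 6.68
position: [0.6551, -0.0042, 0.0316]
ee_rot: [0.001, 0.707, 0.707, 0.001]
contact_force: [0.7, 0.5, -7.2]
width: 0.0248
```

```bash
python3 g.py .6545 -.001 .024 90;python3 - <<'E'
from det import *
im=cv2.imread("pics/t2.png")[:,:,::-1]
r=(375,240,475,300);a,h=seg(im,r);c=big(nonwood(h));print(rect(px2w("top",unp(c,r),.003)))
H,S=h[...,0],h[...,1];c=big(((H<8)|(H>172))&(S>120),9);print("red",rect(px2w("top",unp(c,r),.003)))
E
```

```text
t 6.675 pos [ 0.6551 -0.0042  0.0316] yaw 89.99 w 0.0248 F [ 0.7  0.5 -7.2] q [-0.11  0.55  1.59 -0.    1.   -0.11]
turn [ 0.13  0.02 -0.01] shift(mm) [ 3.2 -0.6  7.6]
(array([ 0.4628671 , -0.25231923]), (73.10758972167969, 181.32943725585938), 7.702398300170898)
red (array([ 0.46272491, -0.25264755]), (46.47454071044922, 161.0546112060547), 7.624871730804443)
```

>>> {"method": "drive_tool", "body": {
  "targets": [0,0,0,2,-0.6,4,0,0,0,0,0,0,1.2,0,0,0,0,0,0,1,0,0,0,0,0,0,0.8,0,0,0,0,0,0,0,0,0,0,0,0,0,0,0]
}}

```text
clock: 7.42
position: [0.6536, -0.0016, 0.0242]
ee_rot: [-0.0, 0.707, 0.707, 0.0]
contact_force: [-3.4, 3.8, 3.7]
width: 0.0246
```

>>> {"method": "drive_tool", "body": {
  "targets": [0,0,0,0,0,0,0.35,0,0,0,0,0,0,0.5,0,0,0,0,0,0,0.6,0,0,0,0,0,0,0.6,0,0,0,0,0,-15,0.6,0,0,0,0,0,-40,0.6,0,0,0,0,0,-40,0.6,0,0,0,0,-40,0,0.6,0,0,0,0,-40,0,0.6,0,0,0,0,-40,0,0.6,0,0,0,0,-40,0,0.6,0,0,0,0,0,0,0.6]
}}

```text
clock: 8.93
position: [0.4905, -0.0017, 0.1192]
ee_rot: [-0.001, 0.707, 0.707, -0.0]
contact_force: [0.6, -0.2, 0.1]
width: 0.0514
```

```bash
python3 g.py .4606 -.0036 .024 87.5;python3 - <<'E'
from h import *
im=get_image("side");crop(im,230,130,430,280,"s3",4)
E
```

```text
t 8.925 pos [ 0.4905 -0.0017  0.1192] yaw 89.98 w 0.0514 F [ 0.6 -0.2  0.1] q [-0.15  0.24  1.85 -0.    1.05 -0.14]
turn [-0.08 -0.    2.48] shift(mm) [ -3.2 -29.8  95.2]
```

View pics/s3.png

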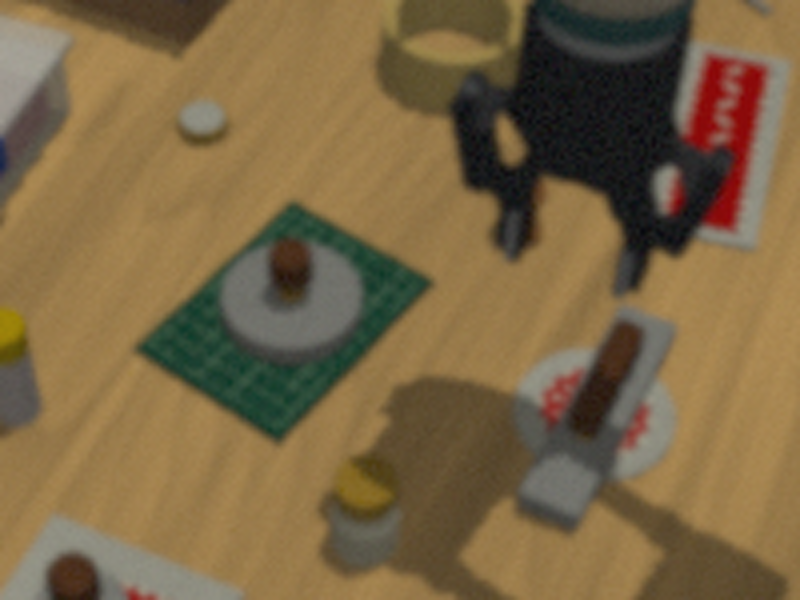

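>>> {"method": "drive_tool", "body": {
  "targets": [0,0,2.5,-3.2,-28,20,0.6,0,0,0,0,0,25,0.6,0,0,0,0,0,0,0.6,0,0,0,0,0,0,0.6,0,0,0,0,0,0,0.6]
}}

```text
clock: 9.6
position: [0.4673, -0.0054, 0.0743]
ee_rot: [0.001, 0.722, 0.691, 0.001]
contact_force: [-0.6, -0.7, 0.7]
width: 0.0513
```

```bash
python3 g.py .4606 -.0036 .024 87.5
```

```text
t 9.6 pos [ 0.4673 -0.0054  0.0743] yaw 87.5 w 0.0513 F [-0.6 -0.7  0.7] q [-0.16  0.27  1.96 -0.    0.91 -0.12]
turn [ 0.15  0.02 -0.  ] shift(mm) [ 1.5 -6.7 50.3]
```

>>> {"method": "drive_tool", "body": {
  "targets": [0,0,0,1.5,-6.7,5,0.6,0,0,0,0,0,20,0.6,0,0,0,0,0,20,0.6,0,0,0,0,0,5,0.6,0,0,0,0,0,0,0.6,0,0,0,0,0,0,0.3,0,0,0,0,0,0,0.1,0,0,0,0,0,0,0,0,0,0,0,0,0,0,0,0,0,0,0,0,0]
}}

```text
clock: 10.85
position: [0.4606, -0.0037, 0.024]
ee_rot: [0.001, 0.722, 0.691, 0.001]
contact_force: [2.5, -0.2, 5.8]
width: 0.0178
```

```bash
python3 g.py .4628 -.2524 .13 97.65
```

```text
t 10.85 pos [ 0.4606 -0.0037  0.024 ] yaw 87.48 w 0.0178 F [ 2.5 -0.2  5.8] q [-0.16  0.33  2.04  0.    0.77 -0.12]
turn [  0.19   0.04 -10.17] shift(mm) [-246.8  -31.  -106. ]
```

>>> {"method": "drive_tool", "body": {
  "targets": [0,0,0,0,0,-10,0,0,0,0,0,0,-30,0,0,0,-5.1,0,0,-40,0,0,0,-5.1,0,0,-25,0,0,0,0,-41,-5,0,0,0,0,0,-41,-5,0,0,0,0,0,-41,-5,0,0,0,0,0,-41,-5,0,0,0,0,0,-41,-5,0,0,0,0,0,-41,-5,0,0,0,0,0,0,0,30,0,0,0,0,0,0,20,0]
}}

```text
clock: 12.35
position: [0.4588, -0.2498, 0.0757]
ee_rot: [-0.004, 0.659, 0.752, -0.0]
contact_force: [-1.2, 0.5, -6.1]
width: 0.0174
```

>>> {"method": "drive_tool", "body": {
  "targets": [0,0,0,0,0,15,0,0,0,0,0,0,0,0,0,0,0,0,0,0,0,0,0,0,0,0,0,0]
}}

```text
clock: 12.85
position: [0.4628, -0.2515, 0.0642]
ee_rot: [0.001, 0.658, 0.753, 0.0]
contact_force: [-0.3, -0.6, -7.0]
width: 0.0175
```

```bash
python3 g.py .4628 -.2524 .024 97.65;python3 - <<'E'
from h import *
im=get_image("side");crop(im,330,90,480,240,"s4",4)
im=get_image("top");cv2.imwrite("pics/t4.png",im[:,:,::-1]);crop(im,270,155,370,305,"t4c",4)
E
```

```text
t 12.85 pos [ 0.4628 -0.2515  0.0642] yaw 97.7 w 0.0175 F [-0.3 -0.6 -7. ] q [-0.63  0.35  1.85 -0.    0.93 -0.76]
turn [0.07 0.08 0.05] shift(mm) [-0.9 -0.1 40.2]
```

View pics/s4.png

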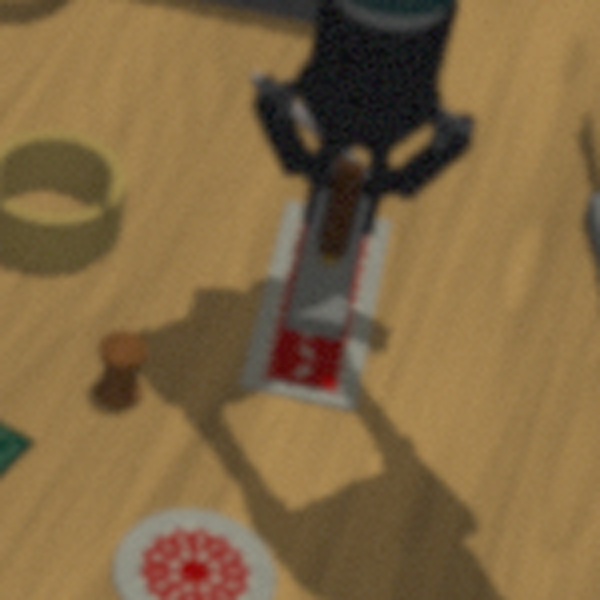

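View pics/t4.png

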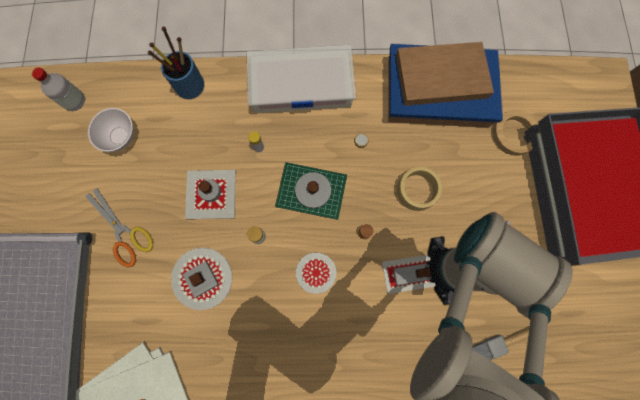

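>>> {"method": "drive_tool", "body": {
  "targets": [0,0,0,-0.9,0,18,0,0,0,0,0,0,14,0,0,0,0,0,0,4,0,0,0,0,0,0,0,0,0,0,0,0,0,1.5,0,0,0,0,0,0,1.3,0,0,0,0,0,0,1,0,0,0,0,0,0,0.4,0,0,0,0,0,0,0,0]
}}

```text
clock: 14.08
position: [0.4626, -0.2523, 0.024]
ee_rot: [0.001, 0.658, 0.753, -0.0]
contact_force: [-1.1, 1.4, 4.3]
width: 0.0174
```

```bash
python3 g.py .4628 -.2524 .024 97.65;python3 - <<'E'
from det import *
im=cv2.imread("pics/t4.png")[:,:,::-1]
r=(290,245,342,300);a,h=seg(im,r);c=big(nonwood(h));print(circ(px2w("top",unp(c,r),.003)))
r=(270,155,355,225);a,h=seg(im,r);c=big(steel(h)&~((h[...,0]>45)&(h[...,1]>40)));w=px2w("top",unp(c,r),.019);print("bigw",circ(w),circr(w,.042))
E
```

```text
t 14.075 pos [ 0.4626 -0.2523  0.024 ] yaw 97.69 w 0.0174 F [-1.1  1.4  4.3] q [-0.63  0.41  1.9  -0.    0.84 -0.77]
turn [0.04 0.04 0.04] shift(mm) [-0.1  0.2 -0. ]
(array([ 0.46443837, -0.00888719]), np.float64(0.045894151790623595))
bigw (array([ 0.65259015, -0.00511991]), np.float64(0.04154562492878484)) (array([ 0.65259015, -0.00511991]), np.float64(0.04154562492878484), np.float64(1.0))
```

>>> {"method": "drive_tool", "body": {
  "targets": [0,0,0,0,0,0,0.3,0,0,0,0,0,0,0.5,0,0,0,0,0,0,0.6,0,0,0,0,0,0,0.6,0,0,0,0,0,-15,0.6,0,0,0,0,0,-40,0.6,0,0,7.7,0,0,-40,0.6,0,0,0,50,20,0,0.6,0,0,0,50,20,0,0.6,0,0,0,50,20,0,0.6,0,0,0,50,20,0,0.6,0,0,0,50,20,0,0.6]
}}

```text
clock: 15.58
position: [0.5632, -0.0005, 0.1194]
ee_rot: [0.001, 0.707, 0.707, 0.0]
contact_force: [-0.1, -0.2, 0.3]
width: 0.0511
```

>>> {"method": "drive_tool", "body": {
  "targets": [0,0,0,50,20,0,0.6,0,0,0,50,20,0,0.6,0,0,0,50,20,0,0.6,0,0,0,50,20,0,0.6,0,0,0,0,0,0,0.6,0,0,0,0,0,0,0.6]
}}

```text
clock: 16.32
position: [0.642, 0.1976, 0.1184]
ee_rot: [0.0, 0.707, 0.707, -0.0]
contact_force: [-0.3, -0.0, 0.3]
width: 0.0511
```

```bash
python3 g.py .653 .2315 .034 90;python3 - <<'E'
from det import *
im=get_image("top");cv2.imwrite("pics/t5.png",im[:,:,::-1]);crop(im,375,240,475,300,"t5c",6)
r=(375,240,475,300);a,h=seg(im,r);c=big(grip(h),3);w=px2w("top",unp(c,r),.055);print("bargrip",rect(w))
H,S,V=h[...,0],h[...,1],h[...,2]
c=big((S<30)&(V<145)|(V<95),3);w=px2w("top",unp(c,r),.019);print("bar",rect(w))
c=big(nonwood(h));print("mount",rect(px2w("top",unp(c,r),.003)))
s=cv2.imread("pics/side0.png")[:,:,::-1]
r=(225,255,285,310);a,h=seg(s,r);c=big(grip(h),3);print("grip side",unp(c,r).mean(0),px2w("side",unp(c,r),.059).mean(0),px2w("side",unp(c,r),.065).mean(0))
r=(180,160,245,225);a,h=seg(cv2.imread("pics/top0.png")[:,:,::-1],r);c=big(grip(h),3);print(px2w("top",unp(c,r),.059).mean(0),px2w("top",unp(c,r),.065).mean(0))
c=big(steel(h),3);w=px2w("top",unp(c,r),.029)
v=np.array(C["top"]["world_to_cam"]);print("cam",-v[:3,:3].T@v[:3,3])
cv2.imwrite("pics/d2.png",a[:,:,::-1])
E
```

```text
t 16.325 pos [0.642  0.1976 0.1184] yaw 90.03 w 0.0511 F [-0.3 -0.   0.3] q [ 0.2   0.49  1.45 -0.    1.2   0.2 ]
turn [-0.02  0.05  0.03] shift(mm) [33.9 11.  84.4]
bargrip (array([ 0.46235748, -0.24913083]), (15.852517127990723, 70.12472534179688), 7.2564826011657715)
bar (array([ 0.46216132, -0.24852844]), (32.83695602416992, 150.32827758789062), 7.583112716674805)
mount (array([ 0.46282587, -0.25222722]), (73.19380950927734, 181.45071411132812), 7.572388648986816)
grip side [248.28529412 276.79411765] [0.65034763 0.23869104] [0.64790545 0.24142686]
[0.65379484 0.23396522] [0.65237066 0.23227834]
cam [ 0.44768244 -0.01016423  0.92733688]
```

View pics/t5c.png

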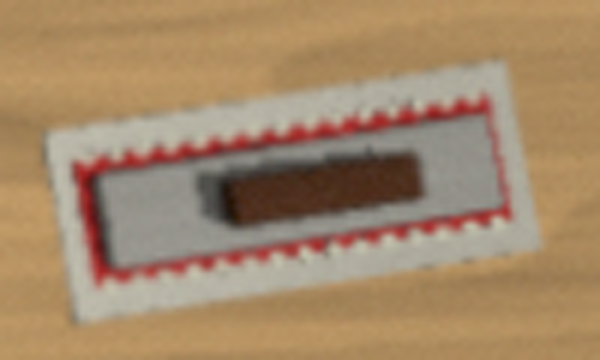

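Run:
```python
from det import *
v=np.array(C["side"]["world_to_cam"]);print("cam",-v[:3,:3].T@v[:3,3])
im=get_image("side");cv2.imwrite("pics/s5.png",im[:,:,::-1]);crop(im,380,130,440,200,"s5c",8)
# expected px of bar base-top corners & strip corners for hypotheses
def rc(c,l,w,a,z):
    u=np.array([-np.sin(a),np.cos(a)]);u=np.array([np.cos(a),np.sin(a)]);n=np.array([-u[1],u[0]])
    return np.array([np.r_[c+s*u*l/2+t*n*w/2,z] for s,t in((1,1),(1,-1),(-1,-1),(-1,1))])
a=np.radians(97.65)
for n,c in(("placed",[.4626,-.2523]),("seen",[.4623,-.2488])):
    print(n,((w2px("side",rc(np.array(c),.15,.036,a,.019))-[380,130])*8+3.5).round(0).tolist())
print("strip",((w2px("side",rc(np.array([.4628,-.2522]),.18,.072,a,.003))-[380,130])*8+3.5).round(0).tolist())
```

```text
cam [0.35823766 0.56592212 0.77666087]
placed [[268.0, 421.0], [152.0, 395.0], [227.0, 88.0], [333.0, 110.0]]
seen [[265.0, 429.0], [150.0, 403.0], [225.0, 95.0], [331.0, 116.0]]
strip [[309.0, 503.0], [78.0, 452.0], [173.0, 85.0], [382.0, 128.0]]
```

View pics/s5c.png

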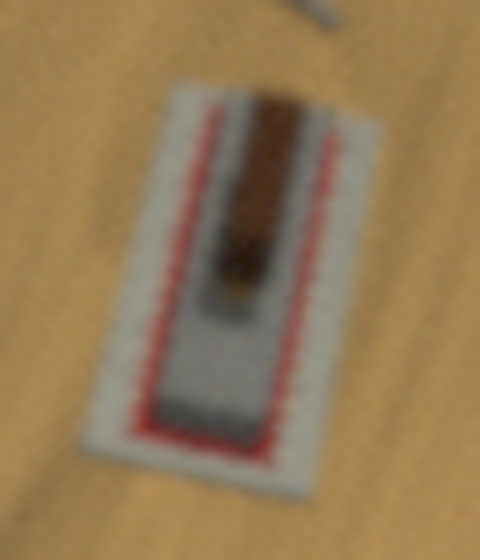

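>>> {"method": "drive_tool", "body": {
  "targets": [0,0,0,37.5,12.5,25,0.6,0,0,0,0,0,15,0.6,0,0,0,0,0,0,0.6,0,0,0,0,0,0,0.6,0,0,0,0,0,0,0.6]
}}

```text
clock: 17.05
position: [0.6554, 0.2346, 0.0792]
ee_rot: [0.001, 0.708, 0.707, 0.001]
contact_force: [-0.3, 0.1, 0.3]
width: 0.0508
```

```bash
python3 g.py .6545 .2355 .034 90;python3 - <<'E'
from h import *
im=get_image("side");crop(im,200,200,320,320,"s6",5)
E
```

```text
t 17.05 pos [0.6554 0.2346 0.0792] yaw 89.93 w 0.0508 F [-0.3  0.1  0.3] q [ 0.24  0.56  1.44 -0.    1.15  0.25]
turn [ 0.09 -0.01 -0.07] shift(mm) [ 0.9 -0.9 45.2]
```

View pics/s6.png

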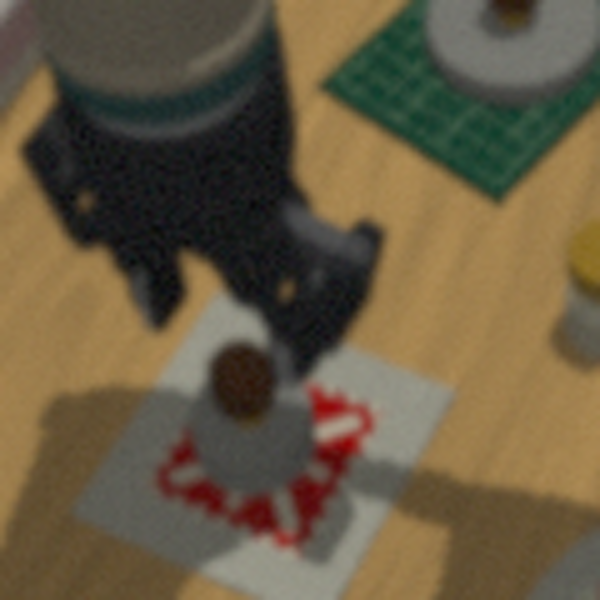

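>>> {"method": "drive_tool", "body": {
  "targets": [0,0,0,0.9,-0.9,15,0.6,0,0,0,0,0,20,0.6,0,0,0,0,0,10,0.6,0,0,0,0,0,0,0.6,0,0,0,0,0,0,0.3,0,0,0,0,0,0,0.2,0,0,0,0,0,0,0,0,0,0,0,0,0,0,0,0,0,0,0,0,0],
  "grip_force": 60
}}

```text
clock: 18.23
position: [0.6549, 0.2364, 0.0339]
ee_rot: [0.001, 0.707, 0.707, 0.001]
contact_force: [3.1, -0.0, 3.4]
width: 0.0243
```

```bash
python3 g.py .4646 -.0089 .034 90
```

```text
t 18.225 pos [0.6549 0.2364 0.0339] yaw 89.99 w 0.0243 F [ 3.1 -0.   3.4] q [ 0.25  0.6   1.48 -0.    1.06  0.25]
turn [ 0.13 -0.02 -0.01] shift(mm) [-2.453e+02 -1.903e+02 -1.000e-01]
```

>>> {"method": "drive_tool", "body": {
  "targets": [0,0,0,0,0,-10,0,0,0,0,0,0,-30,0,0,0,0,0,0,-40,0,0,0,0,0,0,-30,0,0,0,0,-35,-27.2,0,0,0,0,0,-35,-27.2,0,0,0,0,0,-35,-27.2,0,0,0,0,0,-35,-27.2,0,0,0,0,0,-35,-27.2,0,0,0,0,0,-35,-27.2,0,0,0,0,0,-35,-27.2,0,0,0,0,0,0,0,20,0]
}}

```text
clock: 19.73
position: [0.4612, -0.0104, 0.1237]
ee_rot: [0.0, 0.708, 0.706, -0.001]
contact_force: [-0.1, 0.5, -2.9]
width: 0.0245
```

>>> {"method": "drive_tool", "body": {
  "targets": [0,0,0,0,0,40,0,0,0,0,0,0,20,0,0,0,0,0,0,0,0,0,0,0,0,0,0,0,0,0,0,0,0,0,0]
}}

```text
clock: 20.35
position: [0.4644, -0.0088, 0.0641]
ee_rot: [0.001, 0.707, 0.707, 0.001]
contact_force: [1.0, -0.2, -2.7]
width: 0.0243
```

```bash
python3 g.py .4646 -.0089 .034 90;python3 - <<'E'
from det import *
im=get_image("side");crop(im,320,160,440,280,"s7",5)
im=get_image("top");cv2.imwrite("pics/t7.png",im[:,:,::-1]);
r=(180,160,245,225);a,h=seg(im,r);c=big(nonwood(h));print(rect(px2w("top",unp(c,r),.003)))
H,S=h[...,0],h[...,1];c=big(((H<8)|(H>172))&(S>120),9);print("red",rect(px2w("top",unp(c,r),.003)))
E
```

```text
t 20.35 pos [ 0.4644 -0.0088  0.0641] yaw 90.0 w 0.0243 F [ 1.  -0.2 -2.7] q [-0.17  0.28  1.98 -0.    0.88 -0.17]
turn [ 0.12  0.02 -0.  ] shift(mm) [-0.1  0.2 30.1]
(array([0.64949487, 0.23600871]), (117.1456527709961, 117.20816802978516), 0.09841583669185638)
red (array([0.64961267, 0.23657135]), (70.66011810302734, 70.88922882080078), 89.66551208496094)
```

View pics/s7.png

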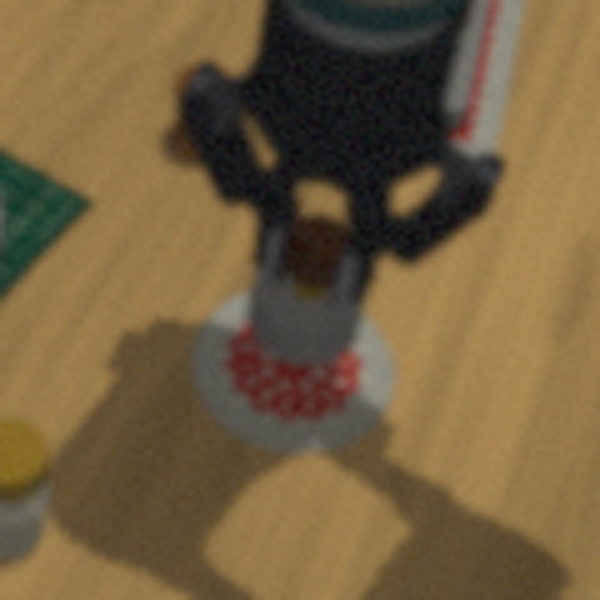

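>>> {"method": "drive_tool", "body": {
  "targets": [0,0,0,0.6,0,15,0,0,0,0,0,0,8,0,0,0,0,0,0,3,0,0,0,0,0,0,0,0,0,0,0,0,0,1.5,0,0,0,0,0,0,1.3,0,0,0,0,0,0,1,0,0,0,0,0,0,0.4,0,0,0,0,0,0,0,0,0,0,0,0,0,0,0]
}}

```text
clock: 21.7
position: [0.4639, -0.0082, 0.0338]
ee_rot: [0.0, 0.707, 0.707, 0.0]
contact_force: [-1.5, 0.3, 5.3]
width: 0.0248
```

>>> {"method": "drive_tool", "body": {
  "targets": [0,0,0,0,0,0,0.35,0,0,0,0,0,0,0.5,0,0,0,0,0,0,0.6,0,0,0,0,0,0,0.6,0,0,0,0,0,-15,0.6,0,0,0,0,0,-40,0.6,0,0,0,0,0,-40,0.6,0,0,0,43,-2,0,0.6,0,0,0,43,-2,0,0.6,0,0,0,43,-2,0,0.6,0,0,0,43,-2,0,0.6,0,0,0,43,-2,0,0.6]
}}

```text
clock: 23.2
position: [0.4534, 0.2082, 0.1278]
ee_rot: [0.0, 0.707, 0.707, 0.0]
contact_force: [0.5, 0.5, -0.2]
width: 0.051
```

>>> {"method": "drive_tool", "body": {
  "targets": [0,0,0,43,-2,0,0.6,0,0,-9.7,0,0,10,0.6,0,0,-9.7,0,0,15,0.6,0,0,-9.7,0,0,15,0.6,0,0,0,0,0,0,0.6,0,0,0,0,0,0,0.6,0,0,0,0,0,0,0.6]
}}

```text
clock: 24.08
position: [0.4522, 0.25, 0.0885]
ee_rot: [0.0, 0.507, 0.862, 0.001]
contact_force: [-0.3, 0.5, -0.5]
width: 0.0511
```

```bash
python3 g.py .452 .2497 .026 119;python3 - <<'E'
from det import *
im=get_image("side");cv2.imwrite("pics/s8.png",im[:,:,::-1]);crop(im,280,230,400,350,"s8c",5)
im=get_image("top");cv2.imwrite("pics/t8.png",im[:,:,::-1]);crop(im,270,150,370,310,"t8c",4)
E
```

```text
t 24.075 pos [0.4522 0.25   0.0885] yaw 119.01 w 0.0511 F [-0.3  0.5 -0.5] q [ 0.37  0.31  1.84 -0.    0.98 -0.14]
turn [0.08 0.02 0.01] shift(mm) [-0.2 -0.3 62.5]
```

View pics/s8c.png

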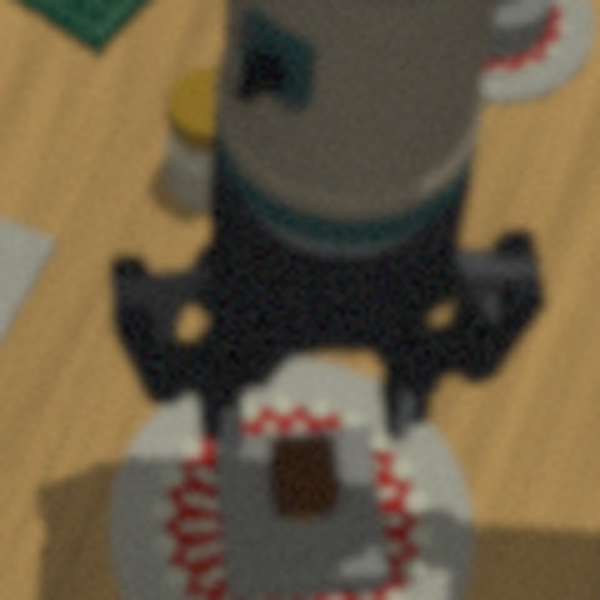

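View pics/t8c.png

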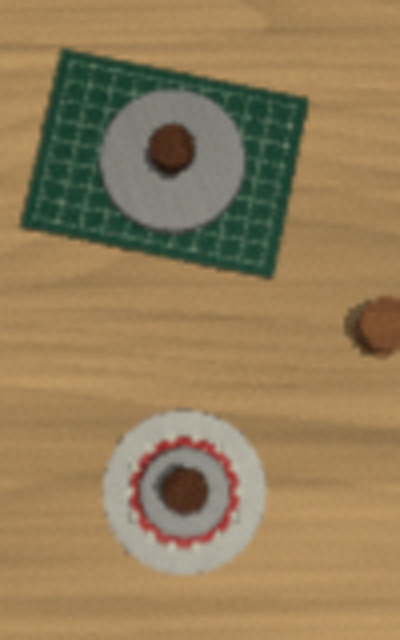

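>>> {"method": "drive_tool", "body": {
  "targets": [0,0,0,0,0,25,0.6,0,0,0,0,0,25,0.6,0,0,0,0,0,10,0.6,0,0,0,0,0,2.5,0.6,0,0,0,0,0,0,0.6,0,0,0,0,0,0,0.3,0,0,0,0,0,0,0.2,0,0,0,0,0,0,0,0,0,0,0,0,0,0,0,0,0,0,0,0,0]
}}

```text
clock: 25.42
position: [0.4524, 0.2502, 0.0262]
ee_rot: [0.001, 0.507, 0.862, 0.001]
contact_force: [-0.5, 0.1, 5.6]
width: 0.0232
```

```bash
python3 g.py .6495 .236 .026 90
```

```text
t 25.425 pos [0.4524 0.2502 0.0262] yaw 119.09 w 0.0232 F [-0.5  0.1  5.6] q [ 0.37  0.39  1.92 -0.    0.83 -0.14]
turn [ 1.100e-01 -1.000e-02  2.909e+01] shift(mm) [-14.2 197.1   0.2]
```

>>> {"method": "drive_tool", "body": {
  "targets": [0,0,0,0,0,-10,0,0,0,0,0,0,-30,0,0,0,9.7,0,0,-40,0,0,0,9.7,0,0,-25,0,0,0,9.7,0,0,0,0,0,0,0,-2.8,39.5,0,0,0,0,0,-2.8,39.5,0,0,0,0,0,-2.8,39.5,0,0,0,0,0,-2.8,39.5,0,0,0,0,0,-2.8,39.1,0,0,0,0,0,0,0,20,0,0,0,0,0,0,30,0]
}}

```text
clock: 26.92
position: [0.649, 0.2355, 0.0794]
ee_rot: [-0.0, 0.707, 0.707, -0.0]
contact_force: [-0.1, 0.2, -5.7]
width: 0.0231
```

>>> {"method": "drive_tool", "body": {
  "targets": [0,0,0,0,0,20,0,0,0,0,0,0,0,0,0,0,0,0,0,0,0,0,0,0,0,0,0,0]
}}

```text
clock: 27.42
position: [0.6495, 0.236, 0.0617]
ee_rot: [0.001, 0.707, 0.707, 0.001]
contact_force: [0.7, -0.4, -4.0]
width: 0.0233
```

```bash
python3 g.py .6495 .2363 .026 90;python3 - <<'E'
from det import *
im=get_image("side");cv2.imwrite("pics/s9.png",im[:,:,::-1]);crop(im,200,200,320,320,"s9c",5)
im=get_image("top");cv2.imwrite("pics/t9.png",im[:,:,::-1])
r=(165,242,240,312);a,h=seg(im,r);c=big(nonwood(h));print(circ(px2w("top",unp(c,r),.003)))
E
```

```text
t 27.425 pos [0.6495 0.236  0.0617] yaw 89.99 w 0.0233 F [ 0.7 -0.4 -4. ] q [ 0.25  0.57  1.47 -0.    1.1   0.25]
turn [ 0.12 -0.02 -0.01] shift(mm) [ 0.3 -0.  35.7]
(array([0.46480114, 0.261882  ]), np.float64(0.07639805168211733))
```

View pics/s9c.png

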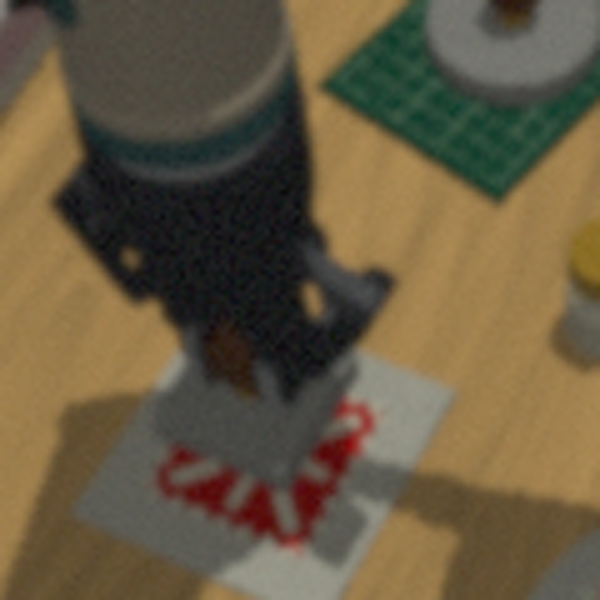

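View pics/t9.png

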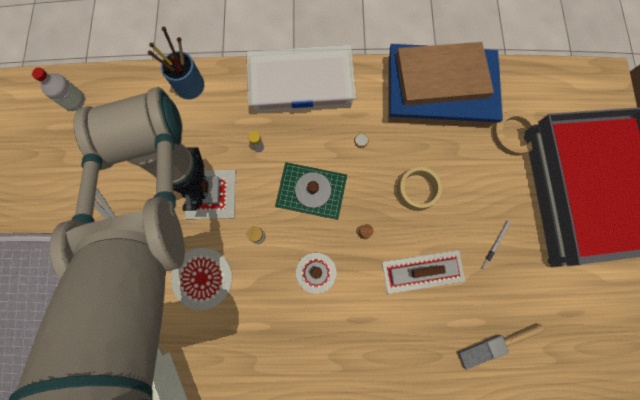

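>>> {"method": "drive_tool", "body": {
  "targets": [0,0,0,0.3,0,18,0,0,0,0,0,0,10,0,0,0,0,0,0,4,0,0,0,0,0,0,0,0,0,0,0,0,0,1.3,0,0,0,0,0,0,1.2,0,0,0,0,0,0,1,0,0,0,0,0,0,0.4,0,0,0,0,0,0,0,0,0,0,0,0,0,0,0]
}}

```text
clock: 28.78
position: [0.6491, 0.2362, 0.0263]
ee_rot: [0.0, 0.707, 0.707, 0.001]
contact_force: [-2.1, -0.5, 5.4]
width: 0.0231
```

>>> {"method": "drive_tool", "body": {
  "targets": [0,0,0,0,0,0,0.35,0,0,0,0,0,0,0.5,0,0,0,0,0,0,0.6,0,0,0,0,0,0,0.6,0,0,0,0,0,-15,0.6,0,0,0,0,0,-40,0.6,0,0,0,0,0,-40,0.6,0,0,0,-40,0.6,0,0.6,0,0,0,-40,0.6,0,0.6,0,0,0,-40,0.6,0,0.6,0,0,0,-40,0.6,0,0.6,0,0,0,-40,0.6,0,0.6]
}}

```text
clock: 30.28
position: [0.652, 0.0349, 0.1209]
ee_rot: [0.001, 0.707, 0.707, 0.001]
contact_force: [0.2, 0.2, 0.7]
width: 0.0514
```

>>> {"method": "drive_tool", "body": {
  "targets": [0,0,0,-41,0.6,0,0.6,0,0,0,0,0,35,0.6,0,0,0,0,0,15,0.6,0,0,0,0,0,0,0.6,0,0,0,0,0,0,0.6,0,0,0,0,0,0,0.6]
}}

```text
clock: 31.02
position: [0.6531, -0.0044, 0.0707]
ee_rot: [0.001, 0.707, 0.707, 0.001]
contact_force: [-0.0, 0.2, 0.2]
width: 0.0512
```

```bash
python3 g.py .653 -.0048 .024 90;python3 - <<'E'
from det import *
im=get_image("side");cv2.imwrite("pics/s10.png",im[:,:,::-1]);crop(im,200,230,400,380,"s10c",4)
im=get_image("top");cv2.imwrite("pics/t10.png",im[:,:,::-1]);crop(im,165,150,265,310,"t10c",4)
r=(165,242,234,312);a,h=seg(im,r);c=big(nonwood(h));print(circ(px2w("top",unp(c,r),.003)))
H,S=h[...,0],h[...,1];c=big(((H<8)|(H>172))&(S>100),9);print("red",circ(px2w("top",unp(c,r),.003)))
E
```

```text
t 31.025 pos [ 0.6531 -0.0044  0.0707] yaw 90.04 w 0.0512 F [-0.   0.2  0.2] q [-0.11  0.51  1.56 -0.    1.08 -0.11]
turn [0.12 0.02 0.04] shift(mm) [-0.4 -0.1 46.7]
(array([0.45503407, 0.23935758]), np.float64(0.07673116826221012))
red (array([0.45433928, 0.25120647]), np.float64(0.04624212100559544))
```

View pics/s10c.png

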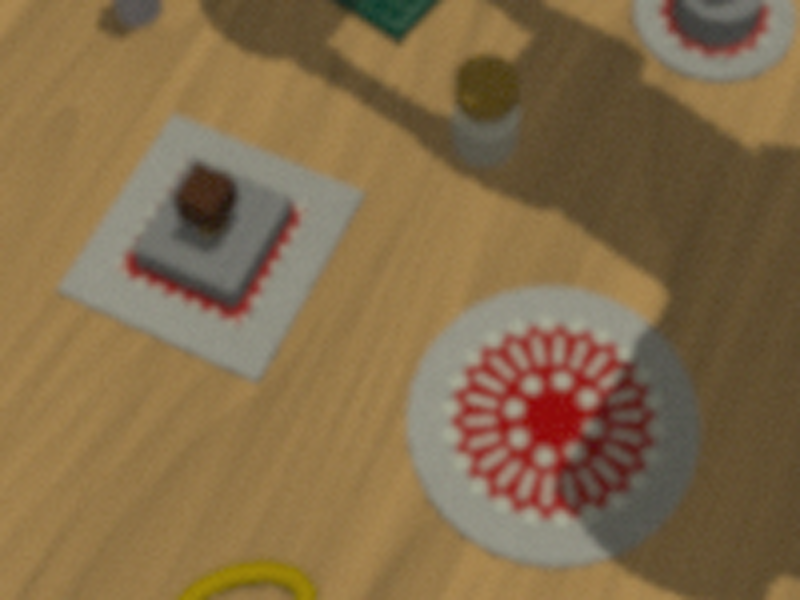

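View pics/t10c.png

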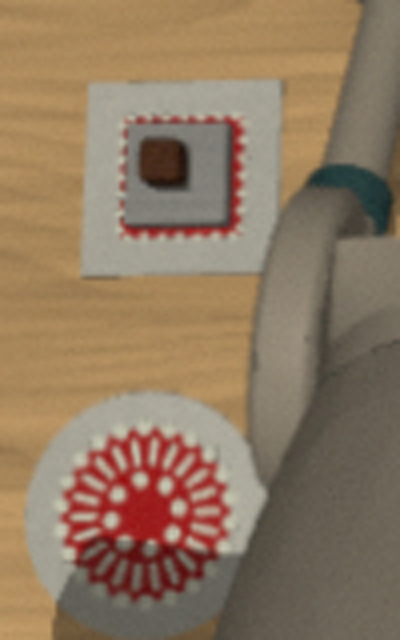

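```bash
cat > chk.py <<'E'
from det import *
def box(c,lx,ly,a,z):
    u=np.array([np.cos(a),np.sin(a)]);n=np.array([-u[1],u[0]]);c=np.array(c)
    return np.array([np.r_[c+s*u*lx/2+t*n*ly/2,z] for s,t in((1,1),(1,-1),(-1,-1),(-1,1))])
def disc(c,r,z):
    t=np.linspace(0,2*np.pi,60,endpoint=False);return np.c_[c[0]+r*np.cos(t),c[1]+r*np.sin(t),0*t+z]
def over(imf,cam,roi,polys,out,k=6):
    im=cv2.imread(imf);x0,y0,x1,y1=roi
    a=cv2.resize(im[y0:y1,x0:x1],None,fx=k,fy=k,interpolation=cv2.INTER_CUBIC)
    for P,col in polys:
        p=((w2px(cam,P)-[x0,y0]+.5)*k-.5)
        cv2.polylines(a,[np.round(p*8).astype(np.int32)],True,col,1,cv2.LINE_AA,3)
    cv2.imwrite(out,a)
E
python3 - <<'E'
from chk import *
c=(.6495,.236)
P=[(box(c,.116,.116,0,.003),(255,0,0)),(box(c,.06,.06,0,.021),(0,255,0)),(box(c,.06,.06,0,.003),(255,255,0)),(box(c,.024,.024,0,.057),(0,255,255))]
over("pics/t10.png","top",(180,162,245,224),P,"pics/o1.png");over("pics/s10.png","side",(210,252,295,330),P,"pics/o2.png")
a,b=cv2.imread("pics/o1.png"),cv2.imread("pics/o2.png");h=min(a.shape[0],b.shape[0]);o=np.hstack([a[:h],b[:h]]);cv2.imwrite("pics/o.png",cv2.resize(o,None,fx=.88,fy=.88));print(o.shape)
E
```

```text
(372, 900, 3)
```

View pics/o.png

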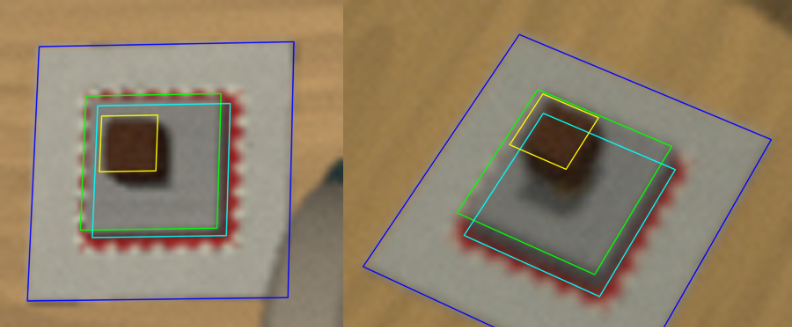

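>>> {"method": "drive_tool", "body": {
  "targets": [0,0,0,-0.4,0,15,0.6,0,0,0,0,0,20,0.6,0,0,0,0,0,9,0.6,0,0,0,0,0,2.5,0.6,0,0,0,0,0,0,0.6,0,0,0,0,0,0,0.3,0,0,0,0,0,0,0.2,0,0,0,0,0,0,0,0,0,0,0,0,0,0,0,0,0,0,0,0,0]
}}

```text
clock: 32.38
position: [0.6533, -0.0053, 0.024]
ee_rot: [0.001, 0.707, 0.707, 0.001]
contact_force: [0.3, -0.4, 5.6]
width: 0.0244
```

```bash
python3 g.py .4550 .2518 .024 90
```

```text
t 32.375 pos [ 0.6533 -0.0053  0.024 ] yaw 89.99 w 0.0244 F [ 0.3 -0.4  5.6] q [-0.11  0.55  1.6   0.    0.98 -0.11]
turn [ 0.14  0.02 -0.01] shift(mm) [ 257.1 -198.3   -0. ]
```

>>> {"method": "drive_tool", "body": {
  "targets": [0,0,0,0,0,-10,0,0,0,0,0,0,-30,0,0,0,0,0,0,-40,0,0,0,0,0,0,-30,0,0,0,0,36.8,-28.3,0,0,0,0,0,36.7,-28.3,0,0,0,0,0,36.7,-28.3,0,0,0,0,0,36.7,-28.3,0,0,0,0,0,36.7,-28.3,0,0,0,0,0,36.7,-28.4,0,0,0,0,0,36.8,-28.4,0,0,0,0,0,0,0,0,0]
}}

```text
clock: 33.88
position: [0.4493, 0.2533, 0.1316]
ee_rot: [-0.002, 0.706, 0.708, -0.003]
contact_force: [-0.8, -0.5, -8.0]
width: 0.0246
```

>>> {"method": "drive_tool", "body": {
  "targets": [0,0,0,0,0,40,0,0,0,0,0,0,35,0,0,0,0,0,0,0,0,0,0,0,0,0,0,0,0,0,0,0,0,0,0]
}}

```text
clock: 34.5
position: [0.4555, 0.2522, 0.0595]
ee_rot: [0.001, 0.707, 0.707, 0.001]
contact_force: [0.4, -0.0, -6.6]
width: 0.0243
```

```bash
python3 g.py .4550 .2518 .024 90;python3 - <<'E'
from chk import *
im=get_image("side");cv2.imwrite("pics/s11.png",im[:,:,::-1]);crop(im,290,270,400,390,"s11c",5)
im=get_image("top");cv2.imwrite("pics/t11.png",im[:,:,::-1])
c=(.4644,-.0089)
P=[(disc(c,.046,.003),(255,0,0)),(disc(c,.025,.029),(0,255,0)),(disc(c,.025,.003),(255,255,0)),(disc(c,.013,.065),(0,255,255))]
over("pics/t11.png","top",(290,245,345,300),P,"pics/o1.png",7);over("pics/s11.png","side",(350,205,405,260),P,"pics/o2.png",7)
a,b=cv2.imread("pics/o1.png"),cv2.imread("pics/o2.png");o=np.hstack([a,b]);cv2.imwrite("pics/ob.png",o)
E
```

```text
t 34.5 pos [0.4555 0.2522 0.0595] yaw 89.97 w 0.0243 F [ 0.4 -0.  -6.6] q [ 0.37  0.35  1.87 -0.    0.91  0.37]
turn [ 0.17 -0.06 -0.03] shift(mm) [-0.4 -0.5 35.5]
```

View pics/ob.png

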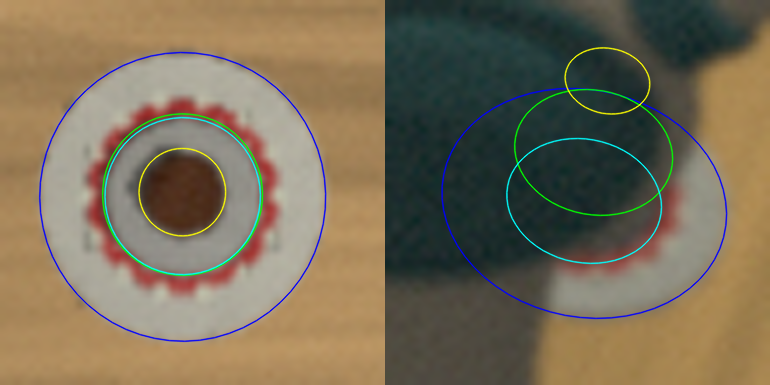

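View pics/s11c.png

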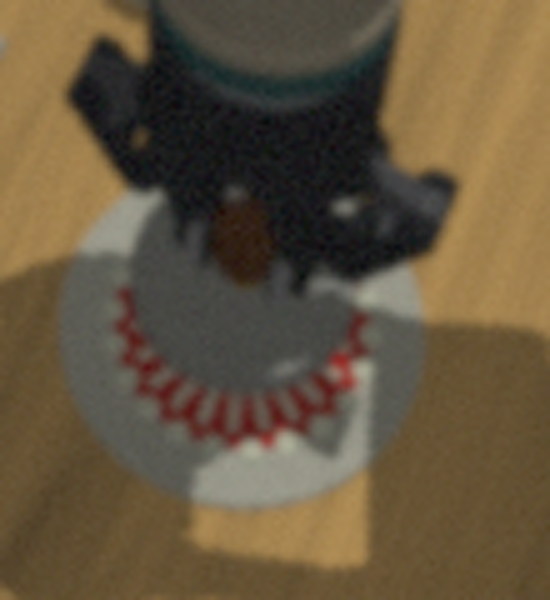

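>>> {"method": "drive_tool", "body": {
  "targets": [0,0,0,-0.4,-0.3,18,0,0,0,0,0,0,10,0,0,0,0,0,0,4,0,0,0,0,0,0,0,0,0,0,0,0,0,1.3,0,0,0,0,0,0,1.2,0,0,0,0,0,0,1,0,0,0,0,0,0,0.4,0,0,0,0,0,0,0,0,0,0,0,0,0,0,0]
}}

```text
clock: 35.85
position: [0.4541, 0.2517, 0.0239]
ee_rot: [0.0, 0.707, 0.707, 0.001]
contact_force: [-4.0, -1.2, 8.1]
width: 0.0243
```

Release, lift and back off towards the middle.

>>> {"method": "drive_tool", "body": {
  "targets": [0,0,0,0,0,0,0.35,0,0,0,0,0,0,0.5,0,0,0,0,0,0,0.6,0,0,0,0,0,0,0.6,0,0,0,0,0,-15,0.6,0,0,0,0,0,-40,0.6,0,0,0,0,0,-50,0.6,0,0,0,-45,-10,-10,0.6,0,0,0,-45,-10,0,0.6,0,0,0,-45,-10,0,0.6,0,0,0,-45,-10,0,0.6,0,0,0,-45,-10,0,0.6]
}}

```text
clock: 37.35
position: [0.4036, 0.0252, 0.1382]
ee_rot: [0.001, 0.707, 0.707, 0.001]
contact_force: [0.7, -0.4, 0.5]
width: 0.0512
```

>>> {"method": "drive_tool", "body": {
  "targets": [0,0,0,-50,-10,0,0.6,0,0,0,-50,-10,0,0.6,0,0,0,-50,0,0,0.6,0,0,0,-50,0,0,0.6,0,0,0,-50,0,0,0.6,0,0,0,-50,0,0,0.6,0,0,0,0,0,0,0.6,0,0,0,0,0,0,0.6]
}}

```text
clock: 38.35
position: [0.3832, -0.273, 0.1374]
ee_rot: [-0.0, 0.707, 0.707, 0.0]
contact_force: [-0.1, 0.4, -0.2]
width: 0.0511
```

```bash
python3 g.py .6495 .236 .026 90;python3 - <<'E'
from chk import *
im=get_image("side");cv2.imwrite("pics/s12.png",im[:,:,::-1])
im=get_image("top");cv2.imwrite("pics/t12.png",im[:,:,::-1])
r=(165,242,240,312);a,h=seg(im,r);c=big(nonwood(h));print(circ(px2w("top",unp(c,r),.003)))
c=(.4545,.2508)
P=[(disc(c,.07,.003),(255,0,0)),(disc(c,.042,.019),(0,255,0)),(disc(c,.042,.003),(255,255,0)),(disc(c,.013,.055),(0,255,255))]
over("pics/t12.png","top",(168,245,238,313),P,"pics/o1.png",5);over("pics/s12.png","side",(297,295,382,375),P,"pics/o2.png",5)
h=340
a,b=cv2.imread("pics/o1.png")[:h],cv2.imread("pics/o2.png")[:h];o=np.hstack([a,b]);cv2.imwrite("pics/oc.png",o)
E
```

```text
t 38.35 pos [ 0.3832 -0.273   0.1374] yaw 89.94 w 0.0511 F [-0.1  0.4 -0.2] q [-0.77  0.2   1.87  0.    1.08 -0.77]
turn [-0.01 -0.05 -0.06] shift(mm) [509.  266.3 111.4]
(array([0.45449896, 0.25083695]), np.float64(0.06987005221111853))
```

View pics/oc.png

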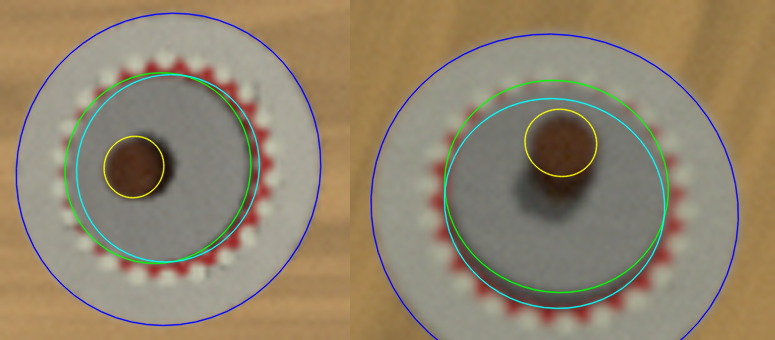

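View pics/t12.png

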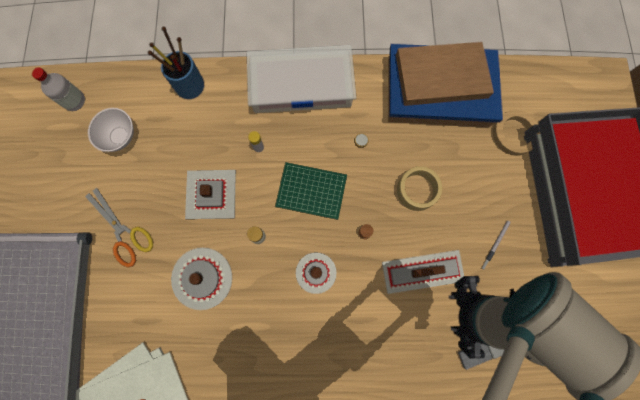

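View pics/s12.png

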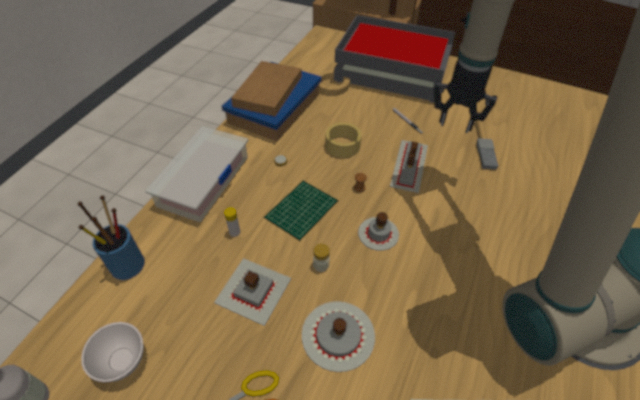

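Run:
```python
from chk import *
def strip(c,m,a):
    return [(box(m,.072,.18,a,.003),(255,0,0)),(box(c,.036,.15,a,.019),(0,255,0)),(box(c,.036,.15,a,.003),(255,255,0)),(box(c,.018,.07,a,.055),(0,255,255))]
a=np.radians(7.65)
P=strip((.4628,-.2522),(.4628,-.2522),a)
over("pics/t5.png","top",(378,246,472,298),P,"pics/o1.png",8);over("pics/s5.png","side",(385,138,432,198),P,"pics/o2.png",8)
def sq(c,m): return [(box(m,.116,.116,0,.003),(255,0,0)),(box(c,.06,.06,0,.021),(0,255,0)),(box(c,.06,.06,0,.003),(255,255,0)),(box(c,.024,.024,0,.057),(0,255,255))]
m=(.6495,.2362);A=[]
for i,c in enumerate([m,(.6482,.2346)]):
    over("pics/t12.png","top",(182,164,242,224),sq(c,m),f"pics/q.png",6);A.append(cv2.imread("pics/q.png"))
cv2.imwrite("pics/o3.png",np.hstack(A))
```

```text
(no output)
```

View pics/o1.png

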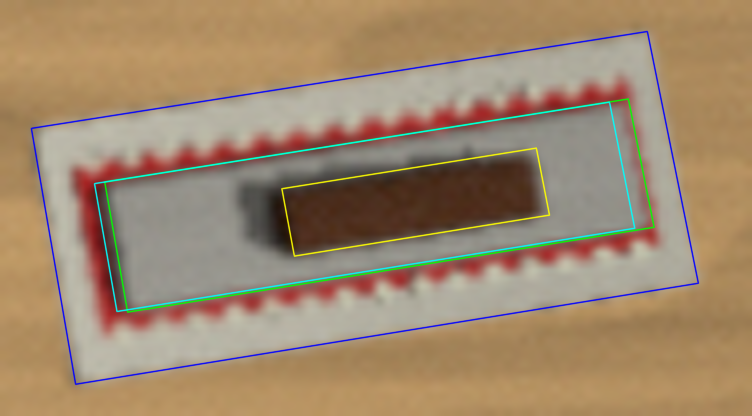

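View pics/o2.png

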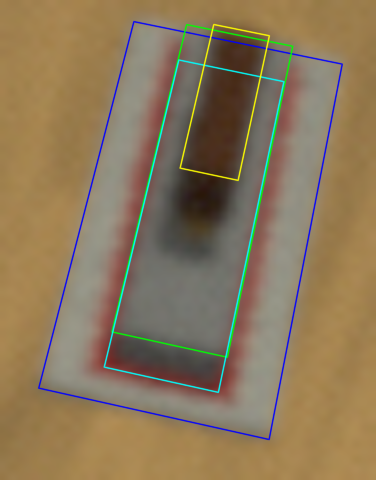

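View pics/o3.png

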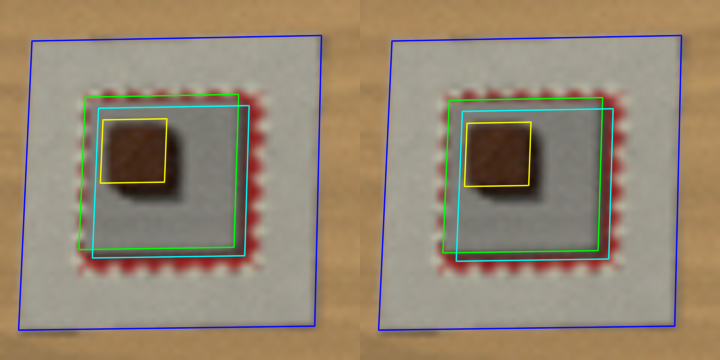

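Run:
```python
from det import *
for f in("t10","t12","top0"):
    im=cv2.imread(f"pics/{f}.png")[:,:,::-1]
    r=(240,220,275,250);a,h=seg(im,r);H,S,V=h[...,0],h[...,1],h[...,2]
    c=big((H>18)&(S>140)|(S<60));print(f,unp(c,r).mean(0).round(1))
    r=(192,172,232,215);a,h=seg(im,r)
    if f!="top0":print(rect(px2w("top",unp(big(steel(h),3),r),.021)))
print(sign_off())
```

```text
t10 [257.  234.5]
(array([0.64667468, 0.23363382]), (61.65806579589844, 60.06930923461914), 89.14930725097656)
t12 [255.8 234.7]
(array([0.64641406, 0.23381955]), (62.17490005493164, 59.54299545288086), 89.14879608154297)
top0 [255.8 235. ]
the job is handed in; nothing more can be done
None
```

I handed the job in at about 38 s. All four weights now stand on their own cuttings, and the green mat is empty again.

I moved them in this order:
- Big round to the mat.
- Bar to the strip.
- Small round to the small round cutting.
- Square to the square cutting.
- Big round from the mat to the large round cutting.

Each weight was lowered in steps of about 1 mm until contact (roughly 4–8 N), then released.

Last checks, from both cameras:
- **Centring of the rounds:** the small and big round show no visible offset.
- **Centring of the bar:** it looks about 1–2 mm off along the strip.
- **Centring of the square:** my estimates disagree. The visible red margins suggest about 1 mm, but the outline fit gave about 3 mm (x −3 mm, y −2 mm). I think that fit is biased by the visible side face of the weight, so I left the square where it was.
- **Turn:** the bar and square line up with their boards to within about 1°.
- **Jar and the rest:** the jar is at the same pixel as at the start (256, 235), and nothing else looks disturbed.
- **Arm at hand-in:** it was raised (fingertips about 14 cm up) and touching nothing.

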